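Find the marking punch with the tired spring

TASK

One of the four spring-loaded marking punches in the bench rack has a tired spring and leaves faint marks. Going from left to right, press each one right down against the rack's steel base plate and feel how hard its spring pushes back; then pull the weak one up out of the rack and lay it flat in the yellow tray for repair. Leave the three sound punches standing in the rack, and don't disturb the wax tin, sanding block and hammer.

Things in the scene. Friction and masses are not known exactly. Their poses are not given: they have to be found in the camera images.
- rack: bench rack, heavy, does not move: steel base plate 84 x 296 x 8 mm (x, y, z), wooden end cheeks up to 100 mm, two pale guide boards 66 mm deep, 250 mm long (tops 52 and 96 mm up) with four 22.5 mm through holes, 60 mm apart along y. Origin: centre of the underside; its +y end is the robot's left
- rack_hole0 (a point): centre of the leftmost hole's mouth, at the upper board's top, 96 mm above the bench
- rack_hole1 (a point): centre of the second from left hole's mouth, at the upper board's top, 96 mm above the bench
- rack_hole2 (a point): centre of the third from left hole's mouth, at the upper board's top, 96 mm above the bench
- rack_hole3 (a point): centre of the rightmost hole's mouth, at the upper board's top, 96 mm above the bench
- punch_a: one of four look-alike spring-loaded marking punches, 150 mm long: steel sleeve 22 mm across with a knurled band, flat black cap, 9 mm sprung nose out 24 mm below the sleeve; 0.12 kg. Origin: nose tip when sprung out; z runs along it to the cap's top at 150 mm. It stands on the rack's base plate, cap 158 mm above the bench, its top 62 mm free. The letter does not tell its place in the row
- punch_a_mid (a point): point on the axis of punch_a, halfway along it, 75 mm from its nose tip
- punch_a_nose (a joint): how far the nose of punch_a is pushed into its sleeve, m: 0 sprung out, 0.014 at the stop. Pressing the cap down drives it. Push from outside on a sound spring: 4 N to start it, 11 N at 10 mm, 14 N at 14 mm; on the tired one 1.5 N, 3 N, 4 N. Damped (40 N per m/s): judge the force standing still. It springs back when released
- punch_b: another of the four punches, outwardly the same as punch_a
- punch_b_mid (a point): point on the axis of punch_b, halfway along it, 75 mm from its nose tip
- punch_b_nose (a joint): the same for punch_b
- punch_c: another of the four punches, outwardly the same as punch_a
- punch_c_mid (a point): point on the axis of punch_c, halfway along it, 75 mm from its nose tip
- punch_c_nose (a joint): the same for punch_c
- punch_d: another of the four punches, outwardly the same as punch_a
- punch_d_mid (a point): point on the axis of punch_d, halfway along it, 75 mm from its nose tip
- punch_d_nose (a joint): the same for punch_d
- tray: low open yellow parts tray, loose, 0.25 kg, walls 32 mm high, floor 3 mm thick, outside 110 x 180 mm, inside 104 x 173 mm. Origin: centre of its underside. Its walls stand askew in its frame: the long side runs along the direction (-0.14, 0.99, 0), 8 degrees counterclockwise from its y axis
- tray_mid (a point): centre of the tray's inner floor, 3 mm above the bench
- wax_tin: round red wax tin, 80 mm across, 26 mm high; bystander. Origin: centre of its underside
- sanding_block: wooden sanding block, 71 x 107 x 29 mm; bystander. Origin: centre of its underside
- hammer: shoemaker's hammer lying down, 101 x 216 x 29 mm, long side along its y; bystander. Origin: centre of its underside

How it is judged (in metres and radians):
On the way, in this order (a step that is already met when the one before it is completed fails the run):
1. the leftmost punch in the row is pressed down at least 9 mm in its place in the rack (((horizontal distance between punch_a and rack_hole0 below 0.015 m and value of joint punch_a_nose above 0.009 m) or (horizontal distance between punch_b and rack_hole0 below 0.015 m and value of joint punch_b_nose above 0.009 m) or (horizontal distance between punch_c and rack_hole0 below 0.015 m and value of joint punch_c_nose above 0.009 m) or (horizontal distance between punch_d and rack_hole0 below 0.015 m and value of joint punch_d_nose above 0.009 m))), for 0.2 s.
2. the second punch in the row is pressed down at least 9 mm in its place in the rack (((horizontal distance between punch_a and rack_hole1 below 0.015 m and value of joint punch_a_nose above 0.009 m) or (horizontal distance between punch_b and rack_hole1 below 0.015 m and value of joint punch_b_nose above 0.009 m) or (horizontal distance between punch_c and rack_hole1 below 0.015 m and value of joint punch_c_nose above 0.009 m) or (horizontal distance between punch_d and rack_hole1 below 0.015 m and value of joint punch_d_nose above 0.009 m))), for 0.2 s.
3. the third punch in the row is pressed down at least 9 mm in its place in the rack (((horizontal distance between punch_a and rack_hole2 below 0.015 m and value of joint punch_a_nose above 0.009 m) or (horizontal distance between punch_b and rack_hole2 below 0.015 m and value of joint punch_b_nose above 0.009 m) or (horizontal distance between punch_c and rack_hole2 below 0.015 m and value of joint punch_c_nose above 0.009 m) or (horizontal distance between punch_d and rack_hole2 below 0.015 m and value of joint punch_d_nose above 0.009 m))), for 0.2 s.
4. the rightmost punch in the row is pressed down at least 9 mm in its place in the rack (((horizontal distance between punch_a and rack_hole3 below 0.015 m and value of joint punch_a_nose above 0.009 m) or (horizontal distance between punch_b and rack_hole3 below 0.015 m and value of joint punch_b_nose above 0.009 m) or (horizontal distance between punch_c and rack_hole3 below 0.015 m and value of joint punch_c_nose above 0.009 m) or (horizontal distance between punch_d and rack_hole3 below 0.015 m and value of joint punch_d_nose above 0.009 m))), for 0.2 s.
5. the punch with the tired spring (punch_c) has been pulled up clear of the rack (z of punch_c in the frame of rack above 0.1 m), for 0.1 s.
At the end, for the whole second after the job is handed in: The weak punch (punch_c) lies still in the yellow tray: its middle within 55 mm of the tray's middle and below 25 mm, its axis within about 12 degrees of level, the tray flat on the bench. The three sound punches stand upright in holes of the rack, noses sprung out and down on the base plate (horizontal distance between punch_c_mid and tray_mid below 0.055 m and height (world z) of punch_c_mid below 0.025 m and angle between punch_c's own z axis and vertical between 1.35 and 1.79 rad and linear speed of punch_c below 0.02 m/s and angle between each of tray, punch_a, punch_b, punch_d's own z axis and vertical below 0.1 rad and (horizontal distance between punch_a and rack_hole0 below 0.015 m or horizontal distance between punch_a and rack_hole1 below 0.015 m or horizontal distance between punch_a and rack_hole2 below 0.015 m or horizontal distance between punch_a and rack_hole3 below 0.015 m) and z of each of punch_a, punch_b, punch_d in the frame of rack below 0.015 m and value of joint each of punch_a_nose, punch_b_nose, punch_d_nose below 0.004 m and (horizontal distance between punch_b and rack_hole0 below 0.015 m or horizontal distance between punch_b and rack_hole1 below 0.015 m or horizontal distance between punch_b and rack_hole2 below 0.015 m or horizontal distance between punch_b and rack_hole3 below 0.015 m) and (horizontal distance between punch_d and rack_hole0 below 0.015 m or horizontal distance between punch_d and rack_hole1 below 0.015 m or horizontal distance between punch_d and rack_hole2 below 0.015 m or horizontal distance between punch_d and rack_hole3 below 0.015 m)); the robot touches nothing.
It fails at once if a punch with a sound spring is pulled up more than 30 mm (z of any of punch_a, punch_b, punch_d in the frame of rack above 0.038 m).
It fails at once if the wax tin is shifted more than 30 mm (distance of wax_tin from where it was at the start of the episode above 0.03 m).
It fails at once if the sanding block is shifted more than 30 mm (distance of sanding_block from where it was at the start of the episode above 0.03 m).
It fails at once if the hammer is shifted more than 30 mm (distance of hammer from where it was at the start of the episode above 0.03 m).
It also fails if it takes over 62 s, if anything falls off the work surface, if the arm or the gripper's body presses on something with over 40 N, if the wrist force passes 120 N, or if a joint passes its speed limit or range.

ROBOT

A 7-joint arm with a two-finger parallel gripper is mounted at the origin on a cart in front of the work surface, level with it; the furniture and walls round the work are solid. World frame = base frame: x ahead of the robot, y to its left, z up, the work surface at z = 0. Lengths are in m, angles in degrees, forces in N, time in s.
With the tool pointing down it reaches from about 0.4 to 0.875 m from the base axis. Payload 19.3 kg.
Tool frame: the origin (TCP) lies at the very end of the fingers, on their centre line; the grasp point (between the pads) lies tcp_to_grasp behind it (tcp_to_grasp is the distance from the TCP to the grasp point, in m); z points along the fingers, y is the line along which they close (so a half turn about z gives the same grasp; the last joint's range is limited). The gripper opens to 85 mm and grips with 20 to 120 N. Pads are 22 mm wide; open, the fingers measure 114 mm over their backs; the gripper's body (76 mm by 85 mm) begins 54 mm behind the grasp point. The pads swing forward as they close: fully open they stand 13 mm farther back than shut.
Start: joints at [61.811, 29.874, -2.08, 91.645, 1.215, 58.505, -6.463], TCP at [0.256, -0.57, 0.231] pointing down, gripper open.
Joint ranges: [-166.77, 166.77], [-17.47, 122.26], [-85.68, 81.53], [9.62, 139.38], [-72.42, 252.41], [9.2, 110.78], [-144.41, 144.41]. Speed limits (degrees/s): [108.29, 108.29, 136.94, 136.94, 172.46, 172.46, 172.46].

INTERFACE

Orientations are given as [roll, pitch, yaw] about the fixed x, y, z axes, in that order (R = Rz(yaw) Ry(pitch) Rx(roll)).
In Python, from plant import sense, get_image, calibration, hand_in, tcp_to_grasp gives the robot as it stands.
- The arm moves only by the shell command python3 -m creep 'ROWS'. ROWS is JSON, a list of rows, each a list of 7 numbers: the shift along the tool's x, y, z in mm, then the turn, a rotation vector about the tool's x, y, z in units of 6 degrees (1.0 is 6 degrees), then the finger opening in mm, from 0 to 85.4. In form: [[dx, dy, dz, rx, ry, rz, hand], ...]. A call has 1 to 8 rows; each row is the pose to reach, as a shift and turn from the pose commanded when the call began, along the tool's axes at that moment; what a row does not reach only later rows make up. A row lasts 1/12 s, in which the tool goes at most 41.7 mm and 7.16 degrees, less where a joint would pass 70% of its speed; a pose out of reach is approached as far as the arm can. A call with a gripper value outside its range is refused whole. The fingers move at their own pace and stop on an object; the grip force is fixed at half the most. Time passes only in rows, so rows that repeat a pose let the fingers close. It gives the time, the measured TCP pose, the force, the opening and the grip force at its end, in the units of the state.
- sense(): the state, without advancing time (a new reading comes with each control period).
- get_image(name): name is "scene" or "side" or "wrist"; returns the picture (480x640x3 uint8, red, green, blue); there is no depth.
- calibration(name): a dict with "fov_y" (degrees; the focal length in pixels is half the picture's height over the tangent of half this angle, whatever the lens; pixels are square), "cx", "cy" (the principal point, pixels), "R" (3x3) and "t" (3): a world point X has camera coordinates R X + t; the wrist camera has in their place "mount" (4x4, takes a point from camera to tool coordinates, whose origin is the TCP and whose axes are the flange's). Camera axes: x right, y down, z forward; pixel columns grow to the right and rows downward; lengths in m; the calibration is good to about 2 mm. A picture is of the moment at which its call begins: read the wrist's pose just before it. calibration takes no time and is no camera call.
- hand_in(): hands the job in; it is judged then, once.
The state is a dict: "clock": time; "qpos": joint angles; "dq": joint speeds; "effort": joint torques, N m; "eef_pos": TCP position; "tcp_rot": TCP orientation; "force": force on the tool from outside, world axes, zero at the start; "torque": the same for the moment, N m; "grip_width": finger opening in m; "grip_force": force on a finger pad.
Only numpy, scipy, OpenCV 4.12 (cv2) and the standard library are available. Lean on these libraries where they do the work, as an engineer would, in place of code of your own. Each camera call takes 0.05 s, during which the arm holds its last target. There are 200 camera calls.

## Working session

There is one attempt and no reset: what is moved stays moved. The work goes in short steps, Python scripts to look and compute and a shell command to move; the robot and the scene stay as the last step left them, time stands still between calls to the robot, and variables do not carry over. Pictures are saved under pics/ and viewed, at most 13 in all, crops included, and the job is handed in when it is done.

```bash
mkdir -p pics; python3 - <<'E'
from plant import *
import cv2
s=sense(); print(s['clock'],s['eef_pos'],s['tcp_rot'],s['force'],s['grip_width'],tcp_to_grasp)
for n in("scene","side"):
    im=get_image(n); cv2.imwrite(f"pics/{n}0.png",im[:,:,::-1]); c=calibration(n); print(n,c)
print(calibration("wrist"))
E
```

```text
0.0 [ 0.2556683  -0.56994088  0.23071096] [-1.79933352e+02  6.86400353e-03  2.41653039e+01] [ 0.1278965   0.00258925 -0.13488295] 0.08496827034497217 0.0187
scene {'fov_y': 45.70700596079017, 'cx': 309.3390734470056, 'cy': 249.82269995124403, 'R': array([[ 0.7494079 , -0.6621068 , -0.00154446],
       [-0.25161015, -0.28262664, -0.92564276],
       [ 0.61243786,  0.6940726 , -0.37839543]]), 't': array([-0.32866768,  0.24691485,  0.77269677])}
side {'fov_y': 53.49078028667202, 'cx': 313.9758170241924, 'cy': 244.28204867435298, 'R': array([[-0.90803992, -0.41871879, -0.01175036],
       [-0.2153148 ,  0.49062955, -0.84434719],
       [ 0.35930911, -0.76417094, -0.53566757]]), 't': array([0.49612615, 0.14743548, 1.02093437])}
{'fov_y': 58.25836164061667, 'cx': 314.9205017303242, 'cy': 233.04946524778273, 'mount': array([[ 9.08634289e-07, -9.46442487e-01, -3.22872449e-01,
         8.39923774e-02],
       [ 9.99999796e-01,  2.07283345e-04, -6.04799607e-04,
         1.06497616e-03],
       [ 6.39334126e-04, -3.22872382e-01,  9.46442294e-01,
        -1.42768955e-01],
       [ 0.00000000e+00,  0.00000000e+00,  0.00000000e+00,
         1.00000000e+00]])}
```

View pics/scene0.png

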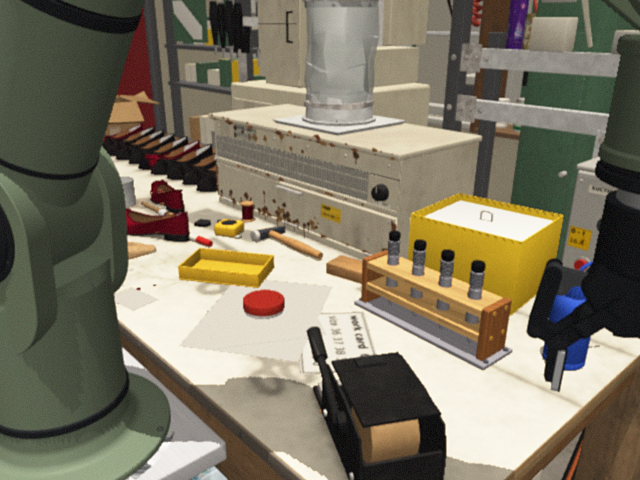

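View pics/side0.png

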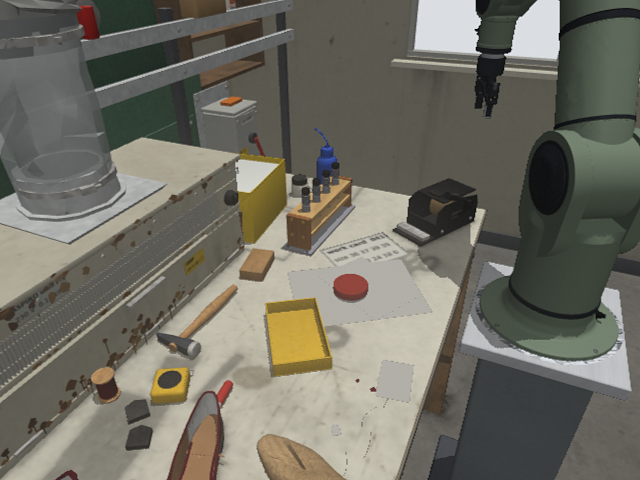

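The scene view shows the rack with four black caps at about (394,236), (419,244), (447,254) and (478,265), left to right. In the side view the caps are at (306,190), (316,183), (325,176) and (335,166). The tray is at (227,267) in scene and (297,335) in side.

```bash
cat > h.py <<'E'
import numpy as np, cv2
from plant import *
from scipy.spatial.transform import Rotation as Ro
def cam(n,s=None):
    c=calibration(n); f=240/np.tan(np.radians(c['fov_y']/2)); K=np.array([[f,0,c['cx']],[0,f,c['cy']],[0,0,1]])
    if n=='wrist':
        T=np.eye(4); T[:3,:3]=Ro.from_euler('xyz',s['tcp_rot'],degrees=True).as_matrix(); T[:3,3]=s['eef_pos']
        T=np.linalg.inv(T@c['mount']); return K,T[:3,:3],T[:3,3]
    return K,np.array(c['R']),np.array(c['t'])
def ray(C,uv):
    K,R,t=C; return -R.T@t, R.T@np.linalg.inv(K)@np.array([uv[0],uv[1],1])
def plane(C,uv,z):
    o,d=ray(C,uv); return o+d*(z-o[2])/d[2]
def two(C1,u1,C2,u2):
    o1,d1=ray(C1,u1);o2,d2=ray(C2,u2)
    a=np.linalg.lstsq(np.stack([d1,-d2],1),o2-o1,rcond=None)[0]
    p,q=o1+a[0]*d1,o2+a[1]*d2; return (p+q)/2,np.linalg.norm(p-q)
def blobs(m,amin):
    n,l,st,ce=cv2.connectedComponentsWithStats(m.astype(np.uint8)); return [(st[i],ce[i]) for i in range(1,n) if st[i][4]>=amin]
def tool(s,dw):  # world shift -> tool axes mm
    return Ro.from_euler('xyz',s['tcp_rot'],degrees=True).as_matrix().T@np.array(dw)*1000
E
python3 - <<'E'
from h import *
np.set_printoptions(precision=4,suppress=True)
I={n:cv2.imread(f'pics/{n}0.png') for n in('scene','side')}
S,D=cam('scene'),cam('side')
for n,(x0,x1,y0,y1) in {'scene':(380,495,225,280),'side':(298,345,158,200)}.items():
    r=I[n][y0:y1,x0:x1]
    for st,c in blobs(r.max(2)<45,15):
        top=(c[0]+x0,st[1]+y0); print(n,st[:5]+[x0,y0,0,0,0],c+[x0,y0],plane(cam(n),c+[x0,y0],.152))
h=cv2.cvtColor(I['side'],cv2.COLOR_BGR2HSV); m=cv2.inRange(h,(20,120,80),(35,255,255)); m[:,:255]=0;m[:290]=0;m[385:]=0
cn=max(cv2.findContours(m,0,1)[0],key=cv2.contourArea); r=cv2.minAreaRect(cn);print(r)
ap=cv2.approxPolyDP(cv2.convexHull(cn),6,True)[:,0]
for p in ap: print('tray',p,plane(D,p,.032),plane(D,p,0))
for a,b in [((394,236),(306,190)),((419,244),(316,183)),((447,254),(325,176)),((478,265),(335,166))]: print(two(S,a,D,b))
b=cv2.resize(I['side'][140:260,240:400],None,fx=4,fy=4); a=cv2.resize(I['scene'][220:370,350:520],None,fx=4,fy=4)
cv2.imwrite('pics/a.png',a)
E
```

```text
scene [390 231  10  10  85] [394.3765 235.5647] [ 0.5925 -0.0599  0.152 ]
scene [415 241  11   9  89] [419.6854 244.9663] [ 0.5902 -0.1196  0.152 ]
scene [442 250  12  11 108] [447.2963 255.2037] [ 0.5878 -0.1793  0.152 ]
scene [472 261  13  11 121] [477.595  266.1157] [ 0.5866 -0.2384  0.152 ]
side [332 163   7   6  39] [335.0769 165.4359] [ 0.5854 -0.2291  0.152 ]
side [323 170   7   7  39] [325.9231 173.3077] [ 0.5875 -0.1701  0.152 ]
side [313 178   7   8  38] [315.8158 181.8684] [ 0.5899 -0.1101  0.152 ]
side [298 180   8   5  19] [301.8421 182.3684] [ 0.6219 -0.093   0.152 ]
side [302 188   7   7  32] [305.2188 191.2812] [ 0.5912 -0.0493  0.152 ]
((298.63848876953125, 335.607666015625), (73.55260467529297, 59.412635803222656), 82.87498474121094)
tray [315 298] [0.456  0.1898 0.032 ] [0.4729 0.1538 0.    ]
tray [331 368] [0.3468 0.359  0.032 ] [0.3583 0.3314 0.    ]
tray [274 375] [0.4323 0.4152 0.032 ] [0.448  0.3904 0.    ]
tray [266 303] [0.544  0.2472 0.032 ] [0.5653 0.2141 0.    ]
(array([ 0.5934, -0.0585,  0.1508]), np.float64(0.00048391222890899573))
(array([ 0.5927, -0.1145,  0.1491]), np.float64(0.005480122761303541))
(array([ 0.5932, -0.1725,  0.1465]), np.float64(0.008823555546757402))
(array([ 0.5896, -0.2358,  0.1497]), np.float64(0.005446692295694316))
```

View pics/a.png

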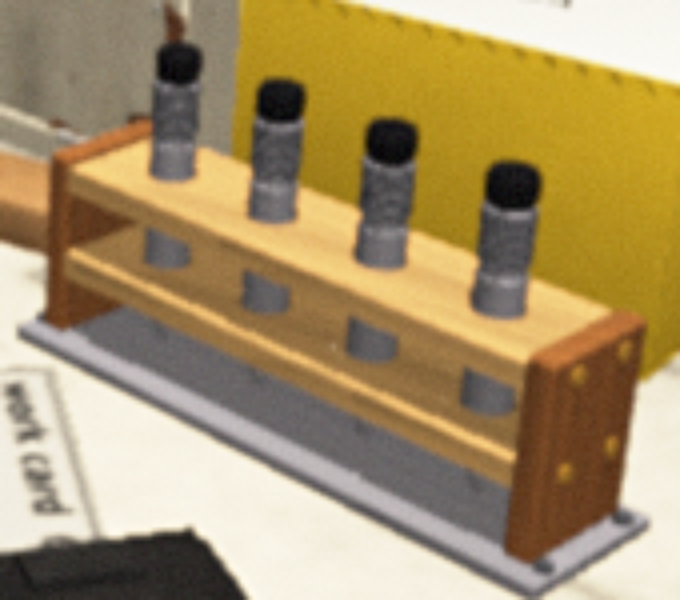

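The crop shows the rack running along y with a tall yellow box close behind it. I'll go up over it and refine with the wrist camera.

```bash
python3 -m creep '[[0,0,-60,0,0,0,0],[0,0,-100,0,0,0,0],[120,-60,-100,0,0,0,0],[240,-120,-100,0,0,0,0],[240,-120,-100,0,0,0,0],[240,-120,-100,0,0,0,0],[240,-120,-100,0,0,0,0],[240,-120,-100,0,0,0,0]]'; python3 -m creep '[[248,-127,0,0,0,4.33,0],[248,-127,0,0,0,4.33,0],[248,-127,0,0,0,4.33,0],[248,-127,0,0,0,4.33,0],[248,-127,0,0,0,4.33,0],[248,-127,0,0,0,4.33,0],[248,-127,0,0,0,4.33,0],[248,-127,0,0,0,4.33,0]]'
python3 - <<'E'
from h import *
s=sense(); im=get_image('wrist'); cv2.imwrite('pics/w1.png',im[:,:,::-1]); np.save('w1.npy',np.r_[s['eef_pos'],s['tcp_rot']]); print(s['clock'],s['eef_pos'],s['tcp_rot'],s['qpos'],s['force'])
E
```

```text
clock: 0.77
eef_pos: [0.4145, -0.3753, 0.3304]
tcp_rot: [-180.0, 0.0, 24.2]
force: [-0.6, -1.3, 0.5]
grip_width: -0.0003
grip_force: 0.0
clock: 1.43
eef_pos: [0.5915, -0.152, 0.3295]
tcp_rot: [-179.8, -0.0, -1.3]
force: [0.7, 1.0, -0.3]
grip_width: 0.0
grip_force: 0.0
1.4333 [ 0.59153076 -0.1519783   0.32950283] [-1.79798679e+02 -1.23890614e-02 -1.34786090e+00] [ 14.56454454  24.00143613  -8.11819962  86.36389753   3.29236971
  69.88695914 -85.34145498] [ 0.65213308  1.0470736  -0.2521715 ]
```

View pics/w1.png

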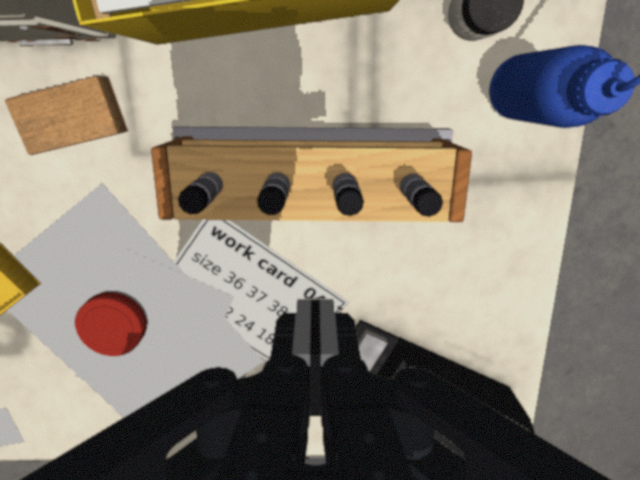

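The wrist view shows the four cap tops at about (193,200), (271,201), (349,202) and (427,203), with the rack nearly parallel to the image rows.

```bash
python3 - <<'E'
from h import *
np.set_printoptions(precision=4,suppress=True)
v=np.load('w1.npy'); C=cam('wrist',{'eef_pos':v[:3],'tcp_rot':v[3:]}); im=cv2.imread('pics/w1.png')
m=np.zeros(im.shape[:2],bool); m[165:220,172:450]=im[165:220,172:450].max(2)<50
for st,c in blobs(m,60):
    y1=st[1]+st[3]; r=14*1.0
    print(st,c,plane(C,c,.152),plane(C,(c[0],c[1]+2),.158))
# rack edges
h=cv2.cvtColor(im,cv2.COLOR_BGR2HSV)
for p in [(167,146),(451,146),(451,219),(172,219)]: print('board',p,plane(C,p,.096))
for p in [(174,133),(452,135)]: print('plate',plane(C,p,.008))
E
```

```text
[197 179  19  20 112] [209.1429 187.    ] [ 0.6053 -0.0718  0.152 ] [ 0.6051 -0.0732  0.158 ]
[405 182  13  17  67] [409.9552 189.4776] [ 0.5999 -0.2241  0.152 ] [ 0.5998 -0.2229  0.158 ]
[179 185  30  28 629] [193.2671 199.0159] [ 0.5962 -0.0587  0.152 ] [ 0.5961 -0.0603  0.158 ]
[258 186  28  28 597] [271.0838 199.5176] [ 0.5945 -0.1183  0.152 ] [ 0.5944 -0.1189  0.158 ]
[336 187  26  27 554] [348.7545 199.778 ] [ 0.5929 -0.1777  0.152 ] [ 0.5929 -0.1773  0.158 ]
[412 187  29  28 590] [426.5068 200.7492] [ 0.5908 -0.2372  0.152 ] [ 0.5909 -0.2358  0.158 ]
board (167, 146) [ 0.6299 -0.0245  0.096 ]
board (451, 146) [ 0.6242 -0.2697  0.096 ]
board (451, 219) [ 0.5583 -0.2749  0.096 ]
board (172, 219) [ 0.564  -0.0202  0.096 ]
plate [ 0.6325 -0.0032  0.008 ]
plate [ 0.6236 -0.2967  0.008 ]
```

```bash
python3 -m creep '[[2,-40,30,0,0,0,0],[2,-80,70,0,0,0,0],[2,-93.5,110,0,0,0,0],[2,-93.5,145,0,0,0,0],[2,-93.5,160,0,0,0,0],[2,-93.5,160,0,0,0,0],[2,-93.5,160,0,0,0,0],[2,-93.5,160,0,0,0,0]]'; python3 -m creep '[[0,0,8,0,0,0,0],[0,0,13,0,0,0,0],[0,0,18,0,0,0,0],[0,0,22,0,0,0,0],[0,0,22.5,0,0,0,0],[0,0,22.5,0,0,0,0],[0,0,22.5,0,0,0,0],[0,0,22.5,0,0,0,0]]'
```

```text
clock: 2.15
eef_pos: [0.5937, -0.0673, 0.1722]
tcp_rot: [180.0, -0.1, -1.9]
force: [0.5, -0.3, 0.4]
grip_width: 0.0001
grip_force: 0.0
clock: 2.82
eef_pos: [0.5939, -0.0667, 0.1489]
tcp_rot: [180.0, -0.1, -1.8]
force: [-0.9, -1.1, 10.4]
grip_width: 0.0001
grip_force: 5.2
```

```bash
python3 -m creep '[[0,0,2,0,0,0,0],[0,0,3.5,0,0,0,0],[0,0,3.5,0,0,0,0],[0,0,3.5,0,0,0,0],[0,0,3.5,0,0,0,0],[0,0,3.5,0,0,0,0]]'; python3 -m creep '[[0,0,-15,0,0,0,0],[0,0,-30,0,0,0,0],[1.6,25,-35,0,0,0,0],[1.6,51.5,-35,0,0,0,0],[1.6,51.5,-30,0,0,0,0],[1.6,51.5,-26,0,0,0,0],[1.6,51.5,-26,0,0,0,0],[1.6,51.5,-26,0,0,0,0]]';python3 -m creep '[[0,0,8,0,0,0,0],[0,0,13,0,0,0,0],[0,0,18,0,0,0,0],[0,0,22,0,0,0,0],[0,0,25,0,0,0,0],[0,0,25,0,0,0,0],[0,0,25,0,0,0,0],[0,0,25,0,0,0,0]]'; python3 -m creep '[[0,0,0.5,0,0,0,0],[0,0,0.5,0,0,0,0],[0,0,0.5,0,0,0,0],[0,0,0.5,0,0,0,0]]'
```

```text
clock: 3.32
eef_pos: [0.5941, -0.0667, 0.1456]
tcp_rot: [180.0, -0.2, -1.8]
force: [0.5, -0.5, 12.3]
grip_width: 0.0001
grip_force: 6.3
clock: 3.98
eef_pos: [0.5929, -0.117, 0.1701]
tcp_rot: [-180.0, 0.0, -1.8]
force: [0.6, 0.5, -0.3]
grip_width: 0.0
grip_force: 0.0
clock: 4.65
eef_pos: [0.5937, -0.1176, 0.1458]
tcp_rot: [180.0, -0.1, -1.8]
force: [-0.1, -0.5, 12.6]
grip_width: 0.0
grip_force: 6.2
clock: 4.98
eef_pos: [0.5937, -0.1176, 0.1454]
tcp_rot: [180.0, -0.1, -1.8]
force: [0.1, 0.4, 14.2]
grip_width: 0.0
grip_force: 6.4
```

Holes 0 and 1 are sound (12–14 N). Next are the third and fourth.

```bash
python3 -m creep '[[0,0,-15,0,0,0,0],[0,0,-30,0,0,0,0],[0.5,30,-35,0,0,0,0],[0.5,60,-35,0,0,0,0],[0.5,60,-30,0,0,0,0],[0.5,60,-26,0,0,0,0],[0.5,60,-26,0,0,0,0],[0.5,60,-26,0,0,0,0]]';python3 -m creep '[[0,0,8,0,0,0,0],[0,0,13,0,0,0,0],[0,0,18,0,0,0,0],[0,0,22,0,0,0,0],[0,0,25,0,0,0,0],[0,0,25,0,0,0,0],[0,0,25,0,0,0,0],[0,0,25,0,0,0,0]]'; python3 -m creep '[[0,0,0.5,0,0,0,0],[0,0,0.5,0,0,0,0],[0,0,0.5,0,0,0,0],[0,0,0.5,0,0,0,0]]'; python3 -m creep '[[0,0,-15,0,0,0,0],[0,0,-30,0,0,0,0],[0,30,-35,0,0,0,0],[0,60,-35,0,0,0,0],[0,60,-30,0,0,0,0],[0,60,-26,0,0,0,0],[0,60,-26,0,0,0,0],[0,60,-26,0,0,0,0]]';python3 -m creep '[[0,0,8,0,0,0,0],[0,0,13,0,0,0,0],[0,0,18,0,0,0,0],[0,0,22,0,0,0,0],[0,0,25,0,0,0,0],[0,0,25,0,0,0,0],[0,0,25,0,0,0,0],[0,0,25,0,0,0,0]]'; python3 -m creep '[[0,0,0.5,0,0,0,0],[0,0,0.5,0,0,0,0],[0,0,0.5,0,0,0,0],[0,0,0.5,0,0,0,0]]'
```

```text
clock: 5.65
eef_pos: [0.5915, -0.1765, 0.1702]
tcp_rot: [-180.0, 0.1, -1.7]
force: [-0.3, 0.7, 0.4]
grip_width: 0.0002
grip_force: 0.0
clock: 6.32
eef_pos: [0.5916, -0.1778, 0.146]
tcp_rot: [-180.0, -0.0, -1.8]
force: [-0.6, 1.2, 3.3]
grip_width: -0.0003
grip_force: 1.5
clock: 6.65
eef_pos: [0.5916, -0.1778, 0.1455]
tcp_rot: [-180.0, -0.0, -1.8]
force: [0.4, 0.6, 4.9]
grip_width: -0.0001
grip_force: 2.5
clock: 7.32
eef_pos: [0.5895, -0.2367, 0.1708]
tcp_rot: [-180.0, 0.1, -1.8]
force: [0.6, 0.6, -0.1]
grip_width: -0.0
grip_force: 0.0
clock: 7.98
eef_pos: [0.5903, -0.2376, 0.1468]
tcp_rot: [180.0, -0.1, -1.8]
force: [-0.6, 1.0, 11.0]
grip_width: -0.0001
grip_force: 5.6
clock: 8.32
eef_pos: [0.5904, -0.2376, 0.1464]
tcp_rot: [180.0, -0.1, -1.8]
force: [-0.5, 0.9, 12.3]
grip_width: -0.0002
grip_force: 5.8
```

The third punch is the weak one (3–5 N, against 11–14 N for the others). I'll back off, tilt the tool forward and check how far it reaches.

```bash
python3 -m creep '[[0,0,-40,0,0,0,0],[0,0,-80,0,0,0,0],[0,0,-120,0,0,0,48],[-40,-20,-120,0,0,0,48],[-80,-40,-120,0,0,0,48],[-120,-60,-120,0,0,0,48],[-145,-60,-120,0,0,0,48],[-145,-60,-120,0,0,0,48]]'; python3 -m creep '[[0,0,0,0,1,0,48],[0,0,0,0,2,0,48],[0,0,0,0,3,0,48],[0,0,0,0,4,0,48],[0,0,0,0,5,0,48],[0,0,0,0,6,0,48],[0,0,0,0,7,0,48],[0,0,0,0,8,0,48]]'; python3 -m creep '[[0,0,0,0,1,0,48],[0,0,0,0,2,0,48],[0,0,0,0,3,0,48],[0,0,0,0,4,0,48],[0,0,0,0,5,0,48],[0,0,0,0,5,0,48]]'; python3 -c "
from plant import *
s=sense();print(s['qpos'],s['eef_pos'],s['tcp_rot'])"
```

```text
clock: 8.98
eef_pos: [0.4414, -0.1721, 0.2658]
tcp_rot: [180.0, 0.1, -1.8]
force: [1.1, -1.2, 1.9]
grip_width: 0.0481
grip_force: 0.0
clock: 9.65
eef_pos: [0.4506, -0.1628, 0.2647]
tcp_rot: [-177.9, -34.0, -1.4]
force: [0.7, 0.5, -0.9]
grip_width: 0.0481
grip_force: 0.0
clock: 10.15
eef_pos: [0.4486, -0.164, 0.2648]
tcp_rot: [-175.8, -39.3, -1.8]
force: [0.7, 0.9, -0.2]
grip_width: 0.0479
grip_force: 0.0
[ 84.26380748   9.42282781 -62.41941907 135.73024598 -64.94946875
  10.98892255  -4.14058143] [ 0.44857166 -0.16400652  0.26481146] [-175.8463244   -39.32536198   -1.81692909]
```

```bash
python3 -m creep '[[0,0,0,0,0,0,48],[0,0,0,0,0,0,48]]'; python3 -m creep '[[0,0,0,0,-1,0,48],[0,0,0,0,-1,0,48],[0,0,0,0,-1,0,48]]'; python3 -c "
from plant import *
s=sense();print(s['qpos'],s['eef_pos'],s['tcp_rot'])"
```

```text
clock: 10.32
eef_pos: [0.4481, -0.1653, 0.2645]
tcp_rot: [-175.8, -39.2, -2.0]
force: [0.3, -0.1, -0.8]
grip_width: 0.0479
grip_force: 0.0
clock: 10.57
eef_pos: [0.4489, -0.1634, 0.2643]
tcp_rot: [-176.0, -33.6, -1.3]
force: [-0.5, 0.9, -1.1]
grip_width: 0.0478
grip_force: 0.0
[ 64.70120408   6.45736987 -43.1752598  132.29804928 -41.55295888
  16.87870873 -29.94383688] [ 0.44890514 -0.16342716  0.2643436 ] [-176.01819387  -33.60742204   -1.33871948]
```

```bash
python3 -m creep '[[33,7,22,0,0,0,48],[67,14,44,0,0,0,48],[67,14,44,0,0,0,48],[67,14,44,0.3,1,0,48],[67,14,44,0.6,2,0,48],[67,14,44,0.6,3,0,48],[67,14,44,0.6,4,0,48],[67,14,44,0.6,4,0,48]]'; python3 -c "
from plant import *
s=sense();print(s['qpos'],s['eef_pos'],s['tcp_rot'])"
```

```text
clock: 11.23
eef_pos: [0.53, -0.1791, 0.2753]
tcp_rot: [-170.7, -44.1, -2.2]
force: [0.0, 0.2, -0.5]
grip_width: 0.0479
grip_force: 0.0
[ 75.44285983  19.25084118 -56.75778074 127.47514814 -65.74109206
   9.90202713  -0.3583172 ] [ 0.52995343 -0.17906961  0.27534605] [-170.65332497  -44.05971941   -2.21148649]
```

```bash
cat > go.py <<'E'
import sys; from h import *
# args: x y z roll pitch yaw of desired TCP -> shift mm, turn units
a=list(map(float,sys.argv[1:7])); s=sense()
R0=Ro.from_euler('xyz',s['tcp_rot'],degrees=True); R1=Ro.from_euler('xyz',a[3:],degrees=True)
print('shift',np.round(R0.inv().apply(np.array(a[:3])-s['eef_pos'])*1000,1),'turn',np.round(np.degrees((R0.inv()*R1).as_rotvec())/6,2))
E
python3 - <<'E'
from h import *
R=Ro.from_euler('xyz',[180,-35,-1.8],degrees=True); z=R.apply([0,0,1]); g=np.array([.592,-.178,.132]); print(z, g+.0187*z, g+(.0187-.09)*z)
E
python3 go.py 0.5518 -0.1767 0.1904 180 -35 -1.8
```

```text
[ 0.57329341 -0.01801647 -0.81915204] [ 0.60272059 -0.17833691  0.11668186] [ 0.55112418 -0.17671543  0.19040554]
shift [-43.5   9.2  75.7] turn [-1.51 -1.51  0.07]
```

```bash
python3 -m creep '[[0,0,0,-0.8,-0.8,0,48],[0,0,0,-1.5,-1.5,0,48],[-14,3,25,-1.5,-1.5,0,48],[-28,6,50,-1.5,-1.5,0,48],[-43.5,9,76,-1.5,-1.5,0,48],[-43.5,9,76,-1.5,-1.5,0,48],[-43.5,9,76,-1.5,-1.5,0,48],[-43.5,9,76,-1.5,-1.5,0,48]]'; python3 go.py 0.6027 -0.1783 0.1167 180 -35 -1.8;  python3 -c "
from plant import *
s=sense();print(s['qpos'])"
```

```text
clock: 11.9
eef_pos: [0.5498, -0.1809, 0.213]
tcp_rot: [-178.3, -34.3, -1.8]
force: [-1.1, 0.4, -0.2]
grip_width: 0.0486
grip_force: 0.0
shift [-10.8  -0.9 109.3] turn [-0.29  0.11  0.  ]
[ 24.44019207  17.60980128  -6.9707619  126.49612447 -69.6254783
   9.48083333  -6.05925353]
```

```bash
python3 - <<'E'
from h import *
R=Ro.from_euler('xyz',[180,-20,-1.8],degrees=True); z=R.apply([0,0,1]); g=np.array([.592,-.178,.134]); print(z, g+.0187*z, g+(.0187-.09)*z)
E
python3 -m creep '[[0,0,-10,-0.3,-0.6,0,48],[0,0,-10,-0.3,-1.2,0,48],[0,0,-10,-0.3,-1.8,0,48],[0,0,-10,-0.3,-2.4,0,48],[0,0,-10,-0.3,-2.4,0,48]]'; python3 go.py 0.5676 -0.1772 0.201 180 -20 -1.8;  python3 -c "
from plant import *
s=sense();print(s['qpos'])"
```

```text
[ 0.34185138 -0.01074311 -0.93969262] [ 0.59839262 -0.1782009   0.11642775] [ 0.567626   -0.17723402  0.20100008]
clock: 12.32
eef_pos: [0.5444, -0.1799, 0.2212]
tcp_rot: [-179.8, -20.8, -1.5]
force: [0.7, 0.0, -0.6]
grip_width: 0.0479
grip_force: 0.0
shift [14.4 -3.2 27.1] turn [-0.05 -0.14  0.05]
[ -7.14342519  19.69392884  28.18324243 118.19010699 -33.74773284
  28.01929676 -45.65678604]
```

```bash
python3 -m creep '[[7,-1.5,14,0,-0.1,0,48],[14.4,-3.2,27,0,-0.1,0,48],[14.4,-3.2,27,0,-0.1,0,48],[14.4,-3.2,27,0,-0.1,0,48],[14.4,-3.2,27,0,-0.1,0,48]]'; python3 go.py 0.5984 -0.1782 0.1164 180 -20 -1.8;  python3 - <<'E'
from h import *
s=sense(); im=get_image('wrist'); cv2.imwrite('pics/w2.png',im[:,:,::-1]);print(s['qpos'])
E
```

```text
clock: 12.73
eef_pos: [0.5676, -0.1774, 0.2007]
tcp_rot: [-179.7, -20.4, -1.5]
force: [-0.1, -0.4, -0.7]
grip_width: 0.048
grip_force: 0.0
shift [-0.6  0.5 89.7] turn [-0.07 -0.07  0.04]
[ -5.74642737  23.42537265  25.98318928 116.09952973 -36.07837569
  27.07601219 -44.66707563]
```

View pics/w2.png

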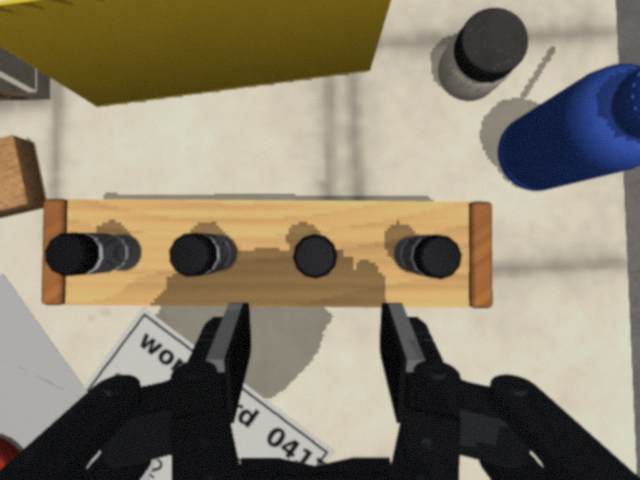

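The third cap (315,256) lies centred between the open fingers (245 and 388), so I'll advance and grip.

```bash
python3 -m creep '[[0,0,25,0,0,0,48],[0,0.5,50,0,0,0,48],[-0.5,0.5,70,0,0,0,48],[-0.5,0.5,82,0,0,0,48],[-0.5,0.5,90,0,0,0,48],[-0.5,0.5,90,0,0,0,48],[-0.5,0.5,90,0,0,0,48]]';python3 -m creep '[[0,0,0,0,0,0,0],[0,0,0,0,0,0,0],[0,0,0,0,0,0,0],[0,0,0,0,0,0,0],[0,0,0,0,0,0,0],[0,0,0,0,0,0,0]]'; python3 go.py 0.5984 -0.1782 0.1464 180 -20 -1.8;
```

```text
clock: 13.37
eef_pos: [0.5986, -0.179, 0.1162]
tcp_rot: [-179.6, -20.4, -1.6]
force: [0.1, 0.3, -0.3]
grip_width: 0.0481
grip_force: 0.0
clock: 13.87
eef_pos: [0.599, -0.1784, 0.1159]
tcp_rot: [-179.6, -20.4, -1.6]
force: [0.7, 1.0, 1.8]
grip_width: 0.0204
grip_force: 58.5
shift [ 10.1  -0.4 -28.8] turn [-0.08 -0.07  0.04]
```

```bash
python3 -m creep '[[3.5,0,-9.4,0,0,0,0],[8.7,0,-23.4,0,0,0,0],[14,0,-37.5,0,0,0,0],[20.9,0,-56,0,0,0,0],[27.8,0,-75,0,0,0,0],[34.8,0,-93.7,0,0,0,0],[41.8,0,-112,0,0,0,0],[41.8,0,-112,0,0,0,0]]'; python3 -m creep '[[9,0,-23.4,0,0,0,0],[17.4,0,-47,0,0,0,0],[26,0,-70,0,0,0,0],[31,0,-84,0,0,0,0],[31,0,-84,0,0,0,0],[31,0,-84,0,0,0,0]]'; python3 - <<'E'
from h import *
s=sense(); im=get_image('side'); cv2.imwrite('pics/s2.png',np.hstack([im[130:380,150:470],get_image('scene')[150:400,250:570]])[:,:,::-1]);print(s['qpos'])
E
```

```text
clock: 14.53
eef_pos: [0.6, -0.1798, 0.2386]
tcp_rot: [-179.7, -20.6, -1.6]
force: [0.3, -0.3, -0.0]
grip_width: 0.0204
grip_force: 59.0
clock: 15.03
eef_pos: [0.5987, -0.1795, 0.3245]
tcp_rot: [-179.6, -20.4, -1.6]
force: [-0.3, 0.0, -1.3]
grip_width: 0.02
grip_force: 59.0
[-14.77927903  18.21043902  36.83238256 103.98489892 -25.04132028
  44.02793299 -57.15166383]
```

View pics/s2.png

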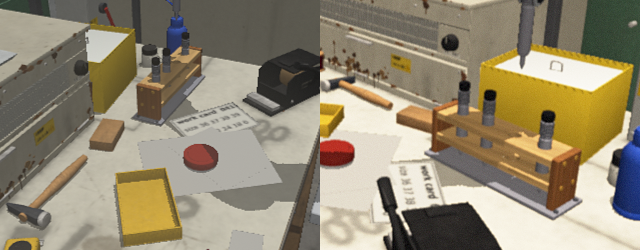

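The pair shows the punch out of the rack, held upright above it, and the three others standing. Next I level the tool and turn towards the tray.

```bash
python3 -m creep '[[-12,-20,-4,0,-0.9,0,0],[-23,-40,-8,0,-1.8,0,0],[-35,-60,-12,0,-2.7,0,0],[-47,-80,-17,0,-3.4,0,0],[-47,-80,-17,0,-3.4,0,0]]'; python3 -m creep '[[-7,-20,-5,0,0,-1.1,0],[-14,-40,-10,0,0,-2.2,0],[-21,-60,-15,0,0,-3.3,0],[-28,-80,-20,0,0,-4.4,0],[-35,-100,-25,0,0,-5.5,0],[-42,-120,-30,0,0,-6.6,0],[-50,-150,-30,0,0,-7.7,0],[-50,-150,-30,0,0,-8.8,0]]'; python3 -m creep '[[0,0,0,0,0,-1.1,0],[0,0,0,0,0,-2.2,0],[0,0,0,0,0,-3.3,0],[0,0,0,0,0,-4.4,0],[0,0,0,0,0,-5.5,0],[0,0,0,0,0,-6.6,0],[0,0,0,0,0,-7.7,0],[0,0,0,0,0,-8.8,0]]'; python3 -m creep '[[0,0,0,0,0,-1.1,0],[0,0,0,0,0,-2.2,0],[0,0,0,0,0,-3,0],[0,0,0,0,0,-3,0],[0,0,0,0,0,-3,0],[0,0,0,0,0,-3,0]]'; python3 - <<'E'
from h import *
s=sense(); im=get_image('wrist'); cv2.imwrite('pics/w3.png',im[:,:,::-1]); np.save('w3.npy',np.r_[s['eef_pos'],s['tcp_rot']]);print(s['qpos'])
E
```

```text
clock: 15.55
eef_pos: [0.5506, -0.0942, 0.3229]
tcp_rot: [-179.6, 0.4, -1.2]
force: [0.5, 0.8, -1.9]
grip_width: 0.0203
grip_force: 59.1
clock: 16.22
eef_pos: [0.5033, 0.0576, 0.3547]
tcp_rot: [-179.7, -0.3, 52.0]
force: [-0.7, 0.9, -1.7]
grip_width: 0.0202
grip_force: 59.1
clock: 16.88
eef_pos: [0.5042, 0.0524, 0.3545]
tcp_rot: [180.0, -0.4, 104.5]
force: [-0.3, -0.6, -0.4]
grip_width: 0.0199
grip_force: 59.1
clock: 17.38
eef_pos: [0.5044, 0.0523, 0.3551]
tcp_rot: [179.8, -0.3, 122.0]
force: [0.2, -0.0, -0.8]
grip_width: 0.0202
grip_force: 59.1
[-25.80164633  12.42529324  16.363165   100.00283657  -4.12866174
  68.06512568  23.70248765]
```

View pics/w3.png

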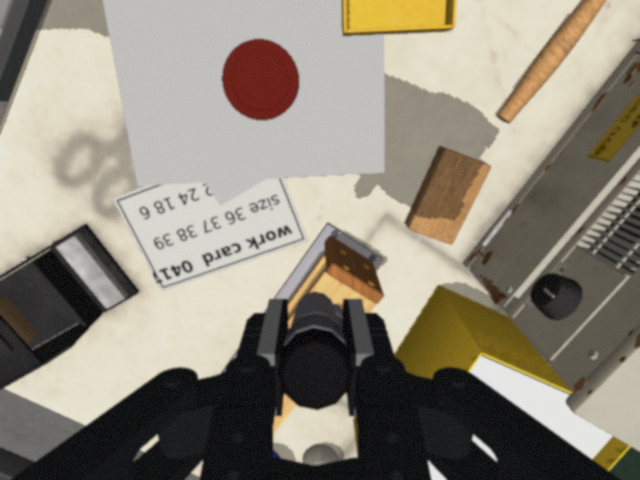

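The near end of the tray is visible at the top, (343–455, 33), already square to the tool. I'll move closer and measure it.

```bash
python3 -m creep '[[40,0,0,0,0,0,0],[80,0,0,0,0,0,0],[120,-5,0,0,0,0,0],[150,-10,0,0,0,0,0],[150,-10,0,0,0,0,0],[150,-10,0,0,0,0,0],[150,-10,0,0,0,0,0]]'; python3 - <<'E'
from h import *
np.set_printoptions(precision=4,suppress=True)
s=sense(); im=get_image('wrist')[:,:,::-1].copy(); cv2.imwrite('pics/w4.png',im); np.save('w4.npy',np.r_[s['eef_pos'],s['tcp_rot']])
C=cam('wrist',s); h=cv2.cvtColor(im,cv2.COLOR_BGR2HSV); m=cv2.inRange(h,(20,120,70),(35,255,255)); m[300:]=0
cn=max(cv2.findContours(m,0,1)[0],key=cv2.contourArea); hu=cv2.convexHull(cn); ap=cv2.approxPolyDP(hu,8,True)[:,0]
for p in ap: print(p,plane(C,p,.032)[:2],plane(C,p,0)[:2])
r=cv2.minAreaRect(np.array([plane(C,p,.032)[:2]*1000 for p in hu[:,0]],np.float32)); print(r)
E
```

```text
clock: 18.02
eef_pos: [0.4165, 0.1738, 0.3564]
tcp_rot: [179.8, -0.3, 122.1]
force: [1.0, -0.4, -0.7]
grip_width: 0.0201
grip_force: 59.1
[460   0] [0.4508 0.3877] [0.4561 0.3977]
[449 175] [0.5472 0.2459] [0.5591 0.2461]
[351 179] [0.4585 0.1851] [0.4643 0.1812]
[348   0] [0.3587 0.3299] [0.3577 0.3359]
((452.7176208496094, 286.3466796875), (111.13363647460938, 177.53350830078125), 34.092464447021484)
```

View pics/w4.png

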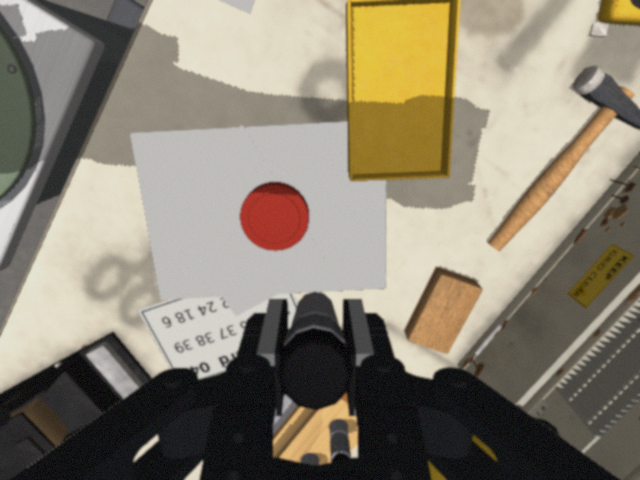

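The tray rim spans (348–460, 0) to (351–449, 179), with centre about (0.452, 0.289) and its long side at 124°.

```bash
cat > pl.py <<'E'
from h import *
import sys
tau=float(sys.argv[1]); nz=float(sys.argv[2]); a=np.radians(124.3); u=np.array([np.cos(a),np.sin(a),0]); d=np.radians(90-20.4-tau)
N=np.array([.452,.289,0])-.073*u; N[2]=nz; g=N+.126*(np.cos(d)*u+[0,0,np.sin(d)])
R=Ro.from_euler('xyz',[180,tau,124.3],degrees=True); t=g+.0187*R.apply([0,0,1]); print(*np.round(t,4),180,tau,124.3)
E
for a in "0 .15" "55 .12" "55 .014"; do python3 pl.py $a; done; python3 go.py $(python3 pl.py 0 .15)
```

```text
0.4684 0.265 0.2494 180 0.0 124.3
0.4331 0.3168 0.141 180 55.0 124.3
0.4331 0.3168 0.035 180 55.0 124.3
shift [ 49.6  92.  107.5] turn [ 0.04 -0.05 -0.38]
```

```bash
python3 -m creep '[[12,23,10,0,0,-0.1,0],[25,46,30,0,0,-0.2,0],[38,69,50,0,0,-0.4,0],[50,92,60,0,0,-0.4,0],[50,92,60,0,0,-0.4,0]]'; python3 -m creep '[[0,0,0,0,-1,0,0],[0,0,0,0,-2,0,0],[0,0,0,0,-3,0,0],[0,0,0,0,-4,0,0],[0,0,0,0,-5,0,0],[0,0,0,0,-6,0,0],[0,0,0,0,-7,0,0],[0,0,0,0,-8,0,0]]'; python3 -m creep '[[0,0,0,0,-0.6,0,0],[0,0,0,0,-1.2,0,0],[0,0,0,0,-1.2,0,0],[0,0,0,0,-1.2,0,0]]';  python3 go.py $(python3 pl.py 55 .12);  python3 -c "
from plant import *
s=sense();print(s['qpos'])"
```

```text
clock: 18.48
eef_pos: [0.4686, 0.2684, 0.2938]
tcp_rot: [180.0, -0.3, 124.6]
force: [0.1, 0.0, -1.3]
grip_width: 0.0204
grip_force: 59.1
clock: 19.15
eef_pos: [0.4682, 0.2657, 0.2977]
tcp_rot: [179.5, 48.0, 124.1]
force: [-0.4, -0.4, -1.6]
grip_width: 0.0206
grip_force: 59.3
clock: 19.48
eef_pos: [0.4678, 0.2656, 0.2965]
tcp_rot: [179.7, 54.9, 124.3]
force: [1.2, 0.0, -0.9]
grip_width: 0.0206
grip_force: 59.3
shift [162.8   0.   38.8] turn [ 0.05 -0.02 -0.  ]
[-74.58015925  31.99339382  16.64263174 103.39295993  41.09986824
  77.22831123 -45.10404734]
```

```bash
python3 -m creep '[[30,0,7,0,0,0,0],[60,0,14,0,0,0,0],[90,0,21,0,0,0,0],[120,0,28,0,0,0,0],[150,0,35,0,0,0,0],[163,0,39,0,0,0,0],[163,0,39,0,0,0,0],[163,0,39,0,0,0,0]]'; python3 go.py $(python3 pl.py 55 .045); python3 go.py $(python3 pl.py 55 .014);python3 - <<'E'
from h import *
im=get_image('side'); b=get_image('scene'); cv2.imwrite('pics/s3.png',np.hstack([cv2.resize(im[230:430,200:400],None,fx=2,fy=2),cv2.resize(b[150:350,120:320],None,fx=2,fy=2)])[:,:,::-1])
E
```

```text
clock: 20.15
eef_pos: [0.4339, 0.3163, 0.1423]
tcp_rot: [179.6, 54.9, 124.1]
force: [0.3, -0.5, -0.3]
grip_width: 0.0205
grip_force: 59.3
shift [62.9 -0.7 43.1] turn [ 0.05 -0.01 -0.02]
shift [88.3 -0.9 61. ] turn [ 0.05 -0.01 -0.02]
```

View pics/s3.png

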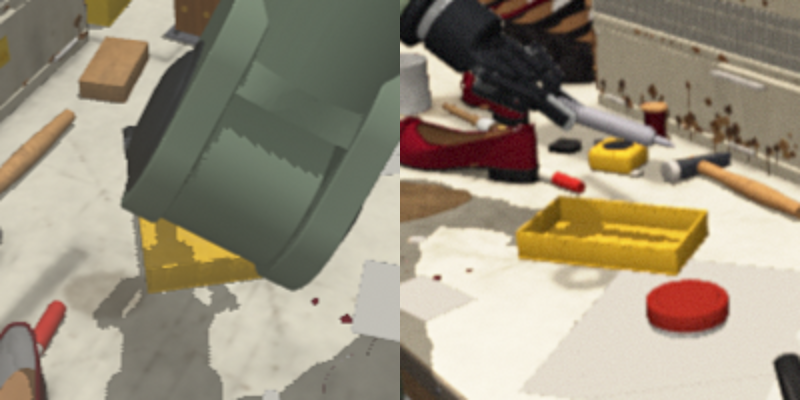

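The side view is blocked by the arm; the scene view shows the punch sloping nose-down over the tray. Before lowering, I'll check for clutter under the wrist camera side.

```bash
python3 - <<'E'
from h import *
np.set_printoptions(precision=3,suppress=True)
D=cam('side')
for p in [(262,437),(300,440),(325,475),(228,383),(218,395),(175,470),(216,478)]: print(p,plane(D,p,.0)[:2],plane(D,p,.06)[:2])
for P in [(.34,.453,.05),(.34,.453,0),(.30,.535,.2)]:
    q=D[1]@np.array(P)+D[2]; print(P,(D[0]@q/q[2])[:2])
E
for a in "48 .05" "48 .012"; do python3 go.py $(python3 pl.py $a); done
```

```text
(262, 437) [0.402 0.514] [0.377 0.549]
(300, 440) [0.344 0.493] [0.324 0.531]
(325, 475) [0.283 0.531] [0.268 0.565]
(228, 383) [0.516 0.442] [0.48  0.484]
(218, 395) [0.517 0.472] [0.481 0.511]
(175, 470) [0.495 0.618] [0.461 0.645]
(216, 478) [0.43  0.603] [0.402 0.631]
(0.34, 0.453, 0.05) [312.198 401.516]
(0.34, 0.453, 0) [312.609 421.461]
(0.3, 0.535, 0.2) [311.916 381.428]
shift [46.8 -1.  36.2] turn [ 0.06  1.15 -0.03]
shift [77.9 -1.2 58. ] turn [ 0.06  1.15 -0.03]
```

```bash
python3 -m creep '[[10,0,8,0,0.5,0,0],[25,0,18,0,1.15,0,0],[40,-1,28,0,1.15,0,0],[47,-1,36,0,1.15,0,0],[47,-1,36,0,1.15,0,0],[47,-1,36,0,1.15,0,0]]'; python3 go.py $(python3 pl.py 48 .012)
```

```text
clock: 20.75
eef_pos: [0.434, 0.3144, 0.0827]
tcp_rot: [179.7, 48.1, 124.3]
force: [-0.3, -0.3, -0.7]
grip_width: 0.0204
grip_force: 59.2
shift [26.8  0.4 25.3] turn [ 0.06  0.01 -0.  ]
```

```bash
python3 -m creep '[[7,0,6,0,0,0,0],[14,0,12,0,0,0,0],[20,0,18,0,0,0,0],[24,0,22,0,0,0,0],[27,0,25,0,0,0,0],[27,0,25,0,0,0,0],[27,0,25,0,0,0,0]]'; python3 go.py $(python3 pl.py 48 .012)
python3 - <<'E'
from h import *
b=get_image('scene'); cv2.imwrite('pics/s4.png',cv2.resize(b[200:310,130:310],None,fx=4,fy=4)[:,:,::-1])
E
```

```text
clock: 21.33
eef_pos: [0.4341, 0.3141, 0.0451]
tcp_rot: [179.7, 48.0, 124.3]
force: [-0.4, -0.4, -0.6]
grip_width: 0.0207
grip_force: 59.2
shift [-1.   0.7 -0.1] turn [0.05 0.01 0.  ]
```

View pics/s4.png

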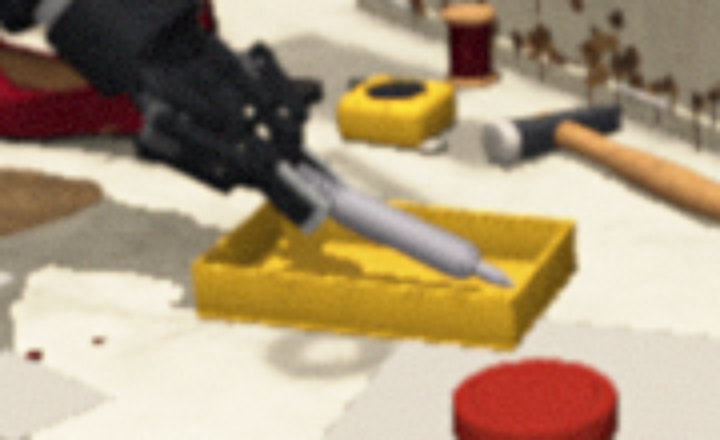

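The punch lies nose-down inside the tray, with the nose short of the near wall. I'll lower it a touch, release and retreat along the tool axis.

```bash
python3 -m creep '[[2,0,1.5,0,0,0,0],[3,0,2.5,0,0,0,0],[3,0,2.5,0,0,0,0]]';python3 -m creep '[[0,0,0,0,0,0,45],[0,0,0,0,0,0,45],[0,0,0,0,0,0,45],[0,0,0,0,0,0,45],[0,0,0,0,0,0,45],[0,0,0,0,0,0,45]]'; python3 -m creep '[[0,0,-15,0,0,0,45],[0,0,-35,0,0,0,45],[-20,0,-65,0,0,0,45],[-50,0,-90,0,0,0,45],[-80,0,-110,0,0,0,45],[-110,0,-130,0,0,0,45],[-130,0,-150,0,0,0,45],[-130,0,-150,0,0,0,45]]'
python3 - <<'E'
from h import *
b=get_image('scene'); a=get_image('side');cv2.imwrite('pics/s5.png',np.hstack([cv2.resize(b[200:310,130:310],(540,330)),cv2.resize(a[280:390,250:340],(260,330))])[:,:,::-1]); cv2.imwrite('pics/s5f.png',b[:,:,::-1])
E
```

```text
clock: 21.63
eef_pos: [0.434, 0.3144, 0.0412]
tcp_rot: [179.7, 48.0, 124.3]
force: [-0.1, 0.7, -0.8]
grip_width: 0.0201
grip_force: 59.2
clock: 22.13
eef_pos: [0.434, 0.3144, 0.0414]
tcp_rot: [179.7, 48.0, 124.3]
force: [-0.1, 0.4, 0.5]
grip_width: 0.0452
grip_force: 0.0
clock: 22.8
eef_pos: [0.4205, 0.3349, 0.2432]
tcp_rot: [179.2, 47.8, 123.9]
force: [-0.6, 0.9, 1.2]
grip_width: 0.0447
grip_force: 0.0
```

View pics/s5.png

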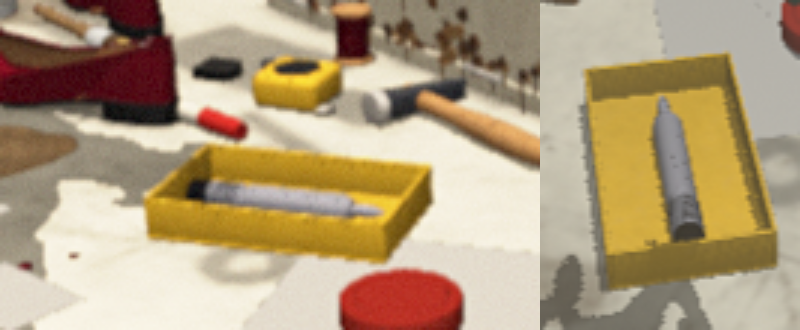

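The punch lies flat in the tray, nose at about (375,212) and cap at (195,190) in the left half. I'll let it settle, then hand in.

```bash
python3 -m creep '[[0,0,0,0,0,0,45],[0,0,0,0,0,0,45],[0,0,0,0,0,0,45],[0,0,0,0,0,0,45],[0,0,0,0,0,0,45],[0,0,0,0,0,0,45],[0,0,0,0,0,0,45],[0,0,0,0,0,0,45]]'; python3 -m creep '[[0,0,0,0,0,0,45],[0,0,0,0,0,0,45],[0,0,0,0,0,0,45],[0,0,0,0,0,0,45],[0,0,0,0,0,0,45],[0,0,0,0,0,0,45],[0,0,0,0,0,0,45],[0,0,0,0,0,0,45]]'; python3 -c "
from plant import *
print(hand_in())"
```

```text
clock: 23.57
eef_pos: [0.4195, 0.3341, 0.2382]
tcp_rot: [179.7, 48.0, 124.3]
force: [-0.3, -0.5, 0.2]
grip_width: 0.0448
grip_force: 0.0
clock: 24.23
eef_pos: [0.4195, 0.3341, 0.2383]
tcp_rot: [179.7, 48.0, 124.3]
force: [-0.1, -0.4, -0.4]
grip_width: 0.0448
grip_force: 0.0
the job is handed in; nothing more can be done
None
```

I pressed all four punches in order. The third from the left was the weak one (about 4 N, against 11–14 N for the others), and it now lies flat in the yellow tray, with the three sound ones left standing in the rack. The job was handed in at about 24 s; no verdict was shown.

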